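# Put the check weights back in their case

### The arm

A 7-joint arm with a two-finger parallel gripper is mounted at the origin on the work surface; the furniture and walls round the work are solid. World frame = base frame: x ahead of the robot, y to its left, z up, the work surface at z = 0. Lengths are in m, angles in rad, forces in N, time in s.
With the tool pointing down it reaches from about 0.425 to 0.875 m from the base axis. Payload 4.7 kg.
Tool frame: the origin (TCP) lies midway between the tips of the shut fingers; the grasp point (between the pads) lies 19 mm behind it (bot.pinch_z is the distance from the TCP to the grasp point, in m); z points along the fingers, y is the line along which they close (so a half turn about z gives the same grasp; the last joint's range is limited). The gripper opens to 87 mm and grips with 3 to 60 N. Pads are 19 mm wide; open, the fingers measure 117 mm over their backs; the gripper's body (75 mm by 190 mm) begins 51 mm behind the grasp point.
Start: joints at [-1.134, 0.321, -0.07, 1.45, 0.023, 1.371, -0.057], TCP at [0.267, 0.593, 0.223] pointing down, gripper open.
Joint ranges: [-2.86, 2.86], [-0.3, 2.09], [-1.38, 1.24], [0.06, 2.45], [-1.56, 4.7], [0.09, 2.05], [-2.69, 2.69]. Speed limits (rad/s): [2.57, 2.57, 3.14, 3.14, 3.14, 3.14, 3.14].

### API

Orientations are given as a 3x3 rotation matrix whose columns are the frame's x, y, z axes.
In Python, from workcell import bot, jaws, kinematics, imaging, job, telemetry gives the robot as it stands. The module is installed in compiled form; this text tells all that it offers. Calls block until the motion is done:
- bot.reach(position, orientation): joint-space move of the TCP to a pose.
- bot.line_to(position, frame=None, velocity=0.15, guard=None): straight line of the TCP; frame=None keeps the orientation; velocity is the mean speed in m/s. With guard (N) it stops when the force on the tool has changed by that much, and returns True; else False.
- bot.move_j(angles): joint-space move.
- jaws.gripper_to(opening, newtons=None): opening from 0.0 (shut) to 1.0 (fully open); newtons is the grip in N (None keeps the last); returns when the fingers have stopped.
- bot.wait(seconds).
- kinematics.solve_ik(position, orientation): joint angles nearest the present ones, or None.
- imaging.snapshot(name): name is "scene" or "top" or "wrist"; returns the picture (384x512x3 uint8, red, green, blue); there is no depth.
- imaging.calibration(name): a dict with "mtx" (3x3 intrinsics, pixels), "k1" (the pictures are not rectified: a ray, as slopes to the right and down, at radius r is drawn at 1 + k1 r^2 times it, then the intrinsics apply), "cam_to_world" (4x4, takes a point from camera to world coordinates). Camera axes: x right, y up, looking along -z (the intrinsics and any distortion apply to the point x, -y, -z); pixel columns grow to the right and rows downward; lengths in m; the calibration is good to about 2 mm. A picture is of the moment at which its call begins: read the wrist's pose just before it. calibration takes no time and is no camera call; for the wrist camera it gives the pose at the moment of the call.
A pose or a line that the arm cannot do raises bot.IKError and nothing moves.
- job.finish_job(): hands the job in; it is judged then, once.
Readings, each from a call of its own:
- telemetry.get_time(): time.
- telemetry.get_q(): joint angles.
- telemetry.get_joint_velocities(): joint speeds.
- telemetry.get_joint_torque(): joint torques, N m.
- telemetry.get_position(): TCP position.
- telemetry.get_orientation(): TCP orientation.
- telemetry.get_force(): force on the tool from outside, world axes, zero at the start.
- telemetry.get_wrist_torque(): the same for the moment, N m.
- telemetry.get_opening(): opening from 0.0 (shut) to 1.0 (fully open).
- telemetry.get_finger_force(): force on a finger pad.
Only numpy, scipy, OpenCV 4.12 (cv2) and the standard library are available. Lean on these libraries where they do the work, as an engineer would, in place of code of your own. Each camera call takes 0.05 s, during which the arm holds its last target. There are 200 camera calls.

### The job

The balance check is done: put the four steel check weights back into the wooden weight case, each upright in the well made for its size, so that they stand in a row from largest to smallest, and then shut the lid fully. Do not let any weight fall over on the way.

Things in the scene. Friction and masses are not known exactly. Their poses are not given: they have to be found in the camera images.
- w500: the largest of the four polished steel check weights: an upright cylinder 38 mm in diameter with a narrower neck and a knob on top, 63 mm high over all, 0.50 kg; the knob is 24 mm in diameter and takes up the top 8 mm. Origin: centre of its underside; z up. Stands on the shallow dark steel tray (fixed; floor 3 mm above the worktop, rim 10 mm high).
- w200: the second largest of the four polished steel check weights: an upright cylinder 28 mm in diameter with a narrower neck and a knob on top, 47 mm high over all, 0.20 kg; the knob is 18 mm in diameter and takes up the top 8 mm. Origin: centre of its underside; z up. Stands on the shallow dark steel tray (fixed; floor 3 mm above the worktop, rim 10 mm high).
- w100: the second smallest of the four polished steel check weights: an upright cylinder 22 mm in diameter with a narrower neck and a knob on top, 38 mm high over all, 0.10 kg; the knob is 14 mm in diameter and takes up the top 8 mm. Origin: centre of its underside; z up. Stands on the shallow dark steel tray (fixed; floor 3 mm above the worktop, rim 10 mm high).
- w50: the smallest of the four polished steel check weights: an upright cylinder 17 mm in diameter with a narrower neck and a knob on top, 30 mm high over all, 0.05 kg; the knob is 12 mm in diameter and takes up the top 8 mm. Origin: centre of its underside; z up. Stands on the shallow dark steel tray (fixed; floor 3 mm above the worktop, rim 10 mm high).
- well_500 (a point): well for the largest weight, first, at the left (+y) end of the row in the wooden case: a round hole 43 mm across, 43 mm deep, mouth chamfered 3 mm. Point: centre of its floor; x to the back of the case (hinge side), y along the row towards the largest well, z up. The case is fixed, 210 mm long (y), 90 deep (x), 50 high.
- well_200 (a point): well for the second largest weight, second from the left of the row in the wooden case: a round hole 33 mm across, 27 mm deep, mouth chamfered 3 mm. Point: centre of its floor; x to the back of the case (hinge side), y along the row towards the largest well, z up. Wells are 53, 44 and 42 mm apart, from the largest on.
- well_100 (a point): well for the second smallest weight, third from the left of the row in the wooden case: a round hole 27 mm across, 18 mm deep, mouth chamfered 3 mm. Point: centre of its floor; x to the back of the case (hinge side), y along the row towards the largest well, z up. No weight fits a smaller well.
- well_50 (a point): well for the smallest weight, last, at the right (-y) end of the row in the wooden case: a round hole 21.5 mm across, 10 mm deep, mouth chamfered 3 mm. Point: centre of its floor; x to the back of the case (hinge side), y along the row towards the largest well, z up. A weight in its own well ends 20 mm above the case's top.
- lid (a joint): lid hinge of the case, rad: 0 shut, about 1.8 standing open, limit 1.95. Its axis runs along the back top edge of the case: 50 mm behind the row of wells (+x of the wells' frame), parallel to the row, 50 mm above the worktop. Stiff: the lid stays at any angle, takes 3 to 4 N at its free edge to move and must be pushed all the way down.
- lid_edge (a point): middle of the lid's free edge, outer side. The lid is a hollow wooden cover, 90 mm from hinge to free edge, 210 mm long, 32 mm deep, walls 6 mm: open, it stands up behind the wells, hollow side towards the robot; shut, this point is the front edge of its top, 82 mm above the worktop.

How it is judged:
By the outcome, as a careful person would: the job done as asked, in the order asked, and still so for the second after the job is handed in, with the robot touching nothing.
It also fails if it takes over 125 s, if anything falls off the work surface, if the arm or the gripper's body presses on something with over 40 N, if the wrist force passes 120 N, or if a joint passes its speed limit or range.

## Working session

There is one attempt and no reset: what is moved stays moved. The work goes in short steps, each a Python script; the robot and the scene stay as the last script left them, time stands still between calls to the robot, and variables do not carry over. Pictures are saved under pics/ and viewed, at most 17 in all, crops included, and the job is handed in when it is done.

```bash
mkdir -p pics
python3 - <<'E'
from workcell import bot,jaws,kinematics,imaging,job,telemetry
import cv2,numpy as np
for n in ("scene","top"):
    im=imaging.snapshot(n); cv2.imwrite(f"pics/{n}0.png",cv2.resize(im[:,:,::-1],(768,576),interpolation=cv2.INTER_CUBIC))
    c=imaging.calibration(n); print(n,c['mtx'].round(1).tolist(),c['k1'],c['cam_to_world'].round(3).tolist())
c=imaging.calibration("wrist");print(c['cam_to_world'].round(3).tolist(),c['mtx'][0])
print(telemetry.get_orientation().round(3),telemetry.get_time(),bot.pinch_z)
E
```

```text
scene [[395.6, 0.0, 262.8], [0.0, 395.6, 189.9], [0.0, 0.0, 1.0]] -0.027476892229898204 [[0.892, 0.301, -0.336, 0.183], [-0.451, 0.624, -0.638, -0.609], [0.018, 0.721, 0.693, 0.744], [0.0, 0.0, 0.0, 1.0]]
top [[373.2, 0.0, 258.9], [0.0, 373.2, 189.3], [0.0, 0.0, 1.0]] 0.02171012653813355 [[-0.001, 0.996, -0.091, 0.435], [-1.0, -0.003, -0.014, -0.003], [-0.014, 0.091, 0.996, 1.044], [0.0, 0.0, 0.0, 1.0]]
[[0.41, -0.883, -0.229, 0.204], [0.912, 0.397, 0.105, 0.62], [-0.002, -0.252, 0.968, 0.383], [0.0, 0.0, 0.0, 1.0]] [323.22739204   0.         253.67141033]
[[-0.912  0.41  -0.001]
 [ 0.41   0.912 -0.002]
 [-0.    -0.002 -1.   ]] 0.1 0.0187
```

View pics/scene0.png

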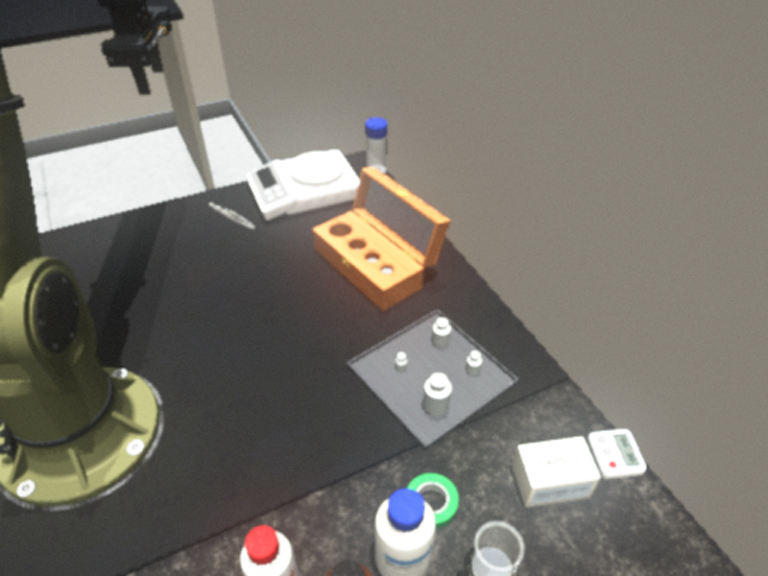

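View pics/top0.png

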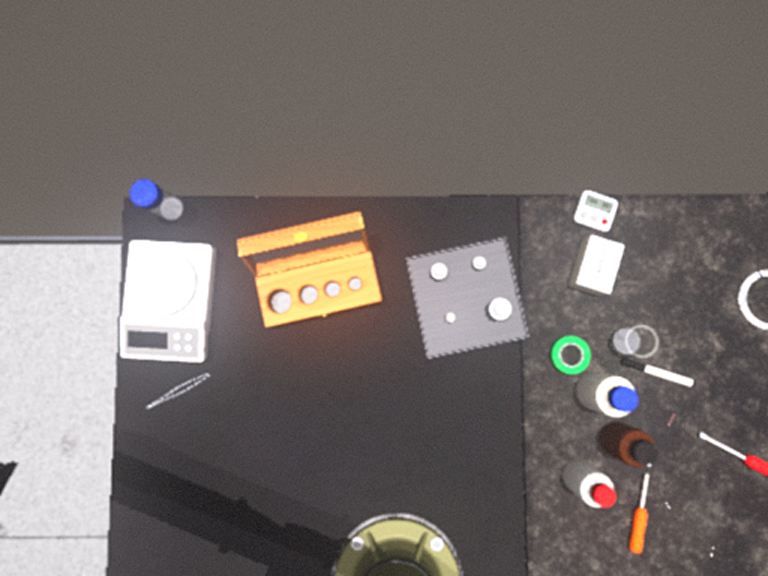

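The scene view shows the case open with the wells facing up, the lid behind it, and four upright weights on the tray. In the top view (768 px wide) the knobs are at w500 (500,309), w200 (439,271), w100 (479,263) and w50 (450,317). The wells are at (281,301), (309,295), (333,289) and (355,284).

```bash
cat > h.py <<'E'
from workcell import bot,jaws,kinematics,imaging,job,telemetry
import cv2,numpy as np
def ray(c,uv):
    K=c['mtx'];T=c['cam_to_world']
    d=cv2.undistortPoints(np.array([[uv]],float),K,np.array([c['k1'],0,0,0.]))[0,0]
    # note: small k1, OpenCV's model is the same: x_d = x(1+k1 r^2)
    return T[:3,3],T[:3,:3]@np.array([d[0],-d[1],-1])
def at_z(c,uv,z):
    o,d=ray(c,uv);return o+d*(z-o[2])/d[2]
def project(c,p):
    T=c['cam_to_world'];q=T[:3,:3].T@(np.asarray(p,float)-T[:3,3]);q=np.array([q[0],-q[1],-q[2]])
    return cv2.projectPoints(q[None],np.zeros(3),np.zeros(3),c['mtx'],np.array([c['k1'],0,0,0.]))[0][0,0]
def down(yaw):  # tool y axis at angle yaw in the world xy plane, z down
    y=np.array([np.cos(yaw),np.sin(yaw),0]);z=np.array([0,0,-1.]);return np.column_stack([np.cross(y,z),y,z])
def snap(n,name,crop=None):
    c=imaging.calibration(n);im=imaging.snapshot(n);np.savez(f"pics/{name}.npz",im=im,**c)
    cv2.imwrite(f"pics/{name}.png",cv2.resize(im[:,:,::-1],(768,576),interpolation=cv2.INTER_CUBIC));return c,im
E
python3 - <<'E'
from h import *
c=imaging.calibration("top")
for n,p,z in [("w500",(500,309),.066),("w200",(439,271),.05),("w100",(479,263),.041),("w50",(450,317),.033),("W500",(281,301),.05),("W200",(309,295),.05),("W100",(333,289),.05),("W50",(355,284),.05),("lidtopL",(240,250),.13),("lidtopR",(363,220),.13),("tableedge",(350,196),0),("cap",(145,192),.1)]:
    print(n,at_z(c,((p[0]+.5)/1.5-.5,(p[1]+.5)/1.5-.5),z).round(4))
E
```

```text
w500 [ 0.4805 -0.1825  0.066 ]
w200 [ 0.5492 -0.0784  0.05  ]
w100 [ 0.5645 -0.1511  0.041 ]
w50 [ 0.4678 -0.0987  0.033 ]
W500 [0.4963 0.2032 0.05  ]
W200 [0.5069 0.1534 0.05  ]
W100 [0.5175 0.1107 0.05  ]
W50 [0.5264 0.0715 0.05  ]
lidtopL [0.5759 0.2558 0.13  ]
lidtopR [0.6255 0.0526 0.13  ]
tableedge [0.6989 0.0853 0.    ]
cap [0.6818 0.4299 0.1   ]
```

```bash
python3 - <<'E'
from h import *
R=down(1.796)
bot.reach([0.512,0.135,0.26],R); snap("wrist","case1")
bot.reach([0.515,-0.128,0.24],R); snap("wrist","tray1")
print(telemetry.get_q().round(2),telemetry.get_time())
E
python3 -c "
import cv2,numpy as np
a=[cv2.imread(f'pics/{n}.png') for n in('case1','tray1')]
cv2.imwrite('pics/both1.png',np.vstack([cv2.resize(x,(400,300)) for x in a]))"
```

```text
[-0.32  0.05  0.54  1.74 -0.03  1.36  2.02] 3.1167
```

View pics/case1.png

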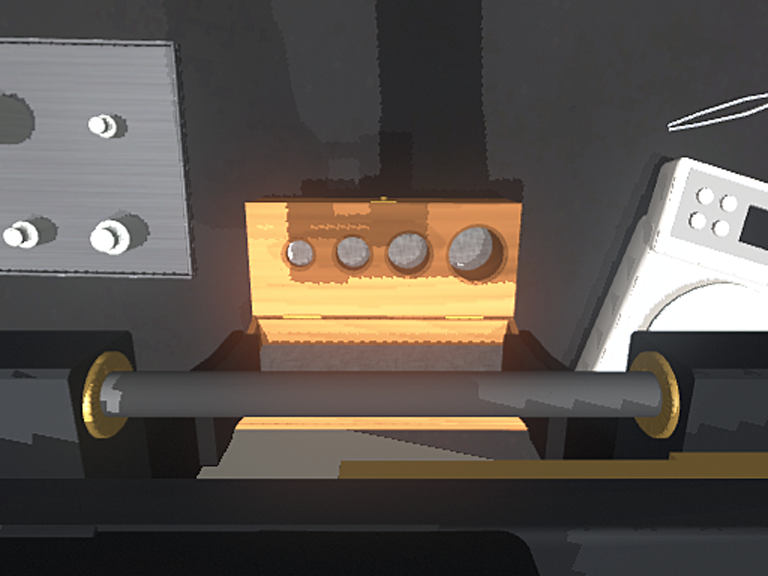

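View pics/tray1.png

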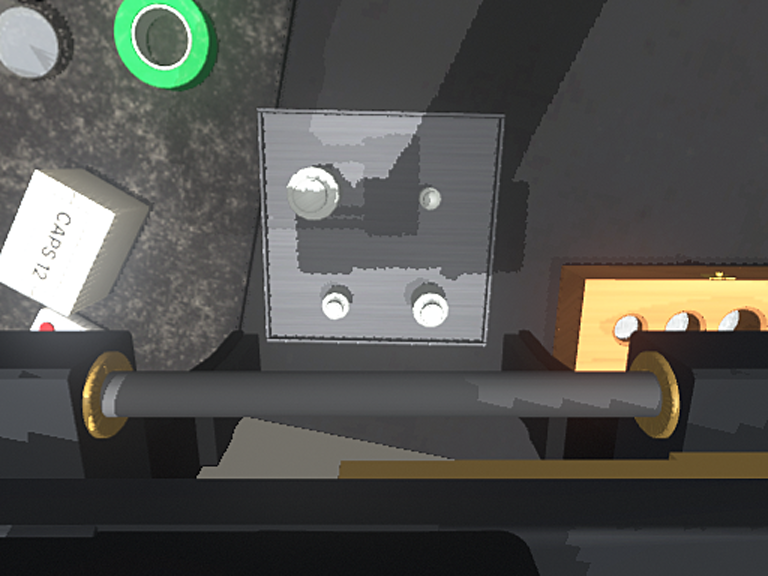

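The wrist views show four empty wells in a row at about (301,251), (353,251), (408,252) and (475,252) in the case view. In the tray view w500 is at (312,193), w50 at (430,198), w100 at (335,304) and w200 at (431,308). I'll zoom in for precise centres.

Run:
```python
import cv2,numpy as np
a=np.load('pics/case1.npz')['im'][:,:,::-1];b=np.load('pics/tray1.npz')['im'][:,:,::-1]
A=cv2.resize(a[130:215,155:355],(800,340),interpolation=cv2.INTER_CUBIC)
B=cv2.resize(b[100:230,180:312],None,fx=4,fy=4,interpolation=cv2.INTER_CUBIC)
cv2.imwrite('pics/z1.png',A);cv2.imwrite('pics/z2.png',B)
```

```text
(no output)
```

View pics/z1.png

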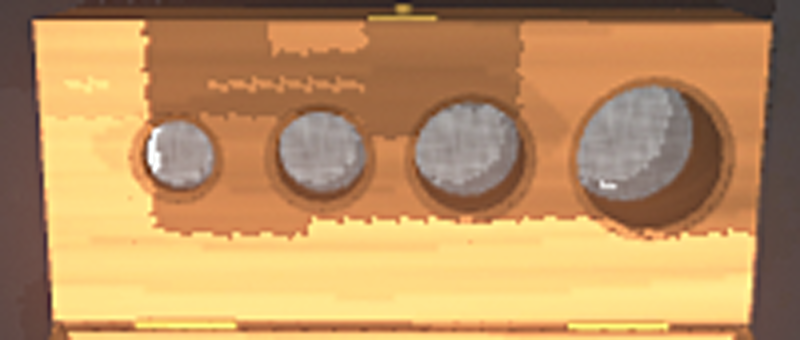

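View pics/z2.png

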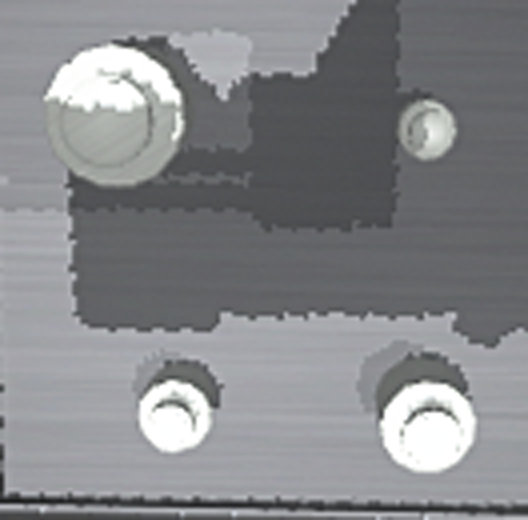

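Zoomed, the chamfer circles sit at (176,158), (320,156), (470,155) and (652,157). The weight knobs are at (106,118) for w500, (431,434) for w200, (174,419) for w100 and (430,130) for w50. All four weights are upright.

Run:
```python
from h import *
from scipy.optimize import least_squares
C=dict(np.load('pics/case1.npz'));T=dict(np.load('pics/tray1.npz'))
f=lambda p,o:((p[0]+.5)/4-.5+o[0],(p[1]+.5)/4-.5+o[1])
W=np.array([at_z(C,f(p,(155,130)),.05)[:2] for p in [(652.5,157),(470,155.5),(320.5,156.5),(176,158)]])
print(W.round(4),np.linalg.norm(np.diff(W,axis=0),axis=1).round(4))
s=np.array([0,-53,-97,-139])/1e3
g=lambda v:v[:2]+np.outer(s,[np.cos(v[2]),np.sin(v[2])])
r=least_squares(lambda v:(g(v)-W).ravel(),[*W[0],1.8]);print(r.x.round(4),(g(r.x)-W).round(4).tolist())
yaw=r.x[2];X=np.array([np.sin(yaw),-np.cos(yaw)])
for p in [(32,20),(773,22),(54,326),(752,326)]:
    q=at_z(C,f(p,(155,130)),.05)[:2]-r.x[:2];print('corner x,y in well500 frame',(q@X).round(4),(q@[np.cos(yaw),np.sin(yaw)]).round(4))
for n,k,kz,b,bd in [("w500",(106,118),.066,(115,115),138),("w200",(431,434),.05,(428,427),97),("w100",(174,419),.041,(175,415.5),74),("w50",(430,130),.033,(427.5,129),59)]:
    print(n,at_z(T,f(k,(180,100)),kz)[:2].round(4),[at_z(T,f(b,(180,100)),kz-d)[:2].round(4).tolist() for d in(.012,.018)],
      (np.linalg.norm(at_z(T,f((b[0]-bd/2,b[1]),(180,100)),kz-.015)-at_z(T,f((b[0]+bd/2,b[1]),(180,100)),kz-.015))*1e3).round(1))
np.save('row.npy',r.x)
```

```text
[[0.4951 0.2088]
 [0.5066 0.1569]
 [0.5167 0.1145]
 [0.5266 0.0736]] [0.0532 0.0436 0.0421]
[0.4949 0.2088 1.7998] [[-0.0002, -0.0], [0.0003, 0.0003], [0.0002, -0.0002], [-0.0002, -0.0001]]
corner x,y in well500 frame -0.0396 -0.178
corner x,y in well500 frame -0.0386 0.0323
corner x,y in well500 frame 0.0515 -0.178
corner x,y in well500 frame 0.052 0.0325
w500 [ 0.4801 -0.1841] [[0.4799, -0.1834], [0.4805, -0.1841]] 36.8
w200 [ 0.5477 -0.0791] [[0.5492, -0.0784], [0.5508, -0.0773]] 28.8
w100 [ 0.5627 -0.1516] [[0.5653, -0.1518], [0.5672, -0.152]] 22.4
w50 [ 0.4659 -0.0989] [[0.4664, -0.0982], [0.4667, -0.0976]] 17.3
```

```bash
cat >> h.py <<'E'
row=np.load('row.npy');yaw=row[2];R=down(yaw);ax=np.array([np.cos(yaw),np.sin(yaw)])
H=dict(w500=.063,w200=.047,w100=.038,w50=.030);D=dict(w500=.038,w200=.028,w100=.022,w50=.017)
S=dict(w500=0,w200=-.053,w100=-.097,w50=-.139)
well=lambda n:row[:2]+S[n]*ax
def pick(n,xy,hover=.14):
    jaws.gripper_to(min(1,(D[n]+.02)/.087),30)
    z=.003+H[n]-.018
    bot.reach([*xy,hover],R); bot.line_to([*xy,z+.012],velocity=.12); g=bot.line_to([*xy,z],velocity=.05,guard=8)
    jaws.gripper_to(0,30); print(n,'guard',g,'opening mm',telemetry.get_opening()*87,'pad',telemetry.get_finger_force())
    bot.line_to([*xy,z+.02],velocity=.06); bot.line_to([*xy,.15],velocity=.2)
E
python3 - <<'E'
from h import *
pick('w500',[.4801,-.1838])
w=well('w500');z=.05+.025+.045
bot.line_to([*w,.15],velocity=.2); bot.line_to([*w,z],velocity=.1)
print('opening',telemetry.get_opening()*87,telemetry.get_force(),telemetry.get_position(),w,telemetry.get_time())
snap('wrist','c2')
E
```

```text
w500 guard False opening mm 22.346179357376453 pad 30.608044674008852
opening 22.13458896549173 [-0.04321177 -0.62447805 -4.13795627] [0.49465853 0.20846297 0.11970427] [0.49485201 0.20881187] 9.9917
```

View pics/c2.png

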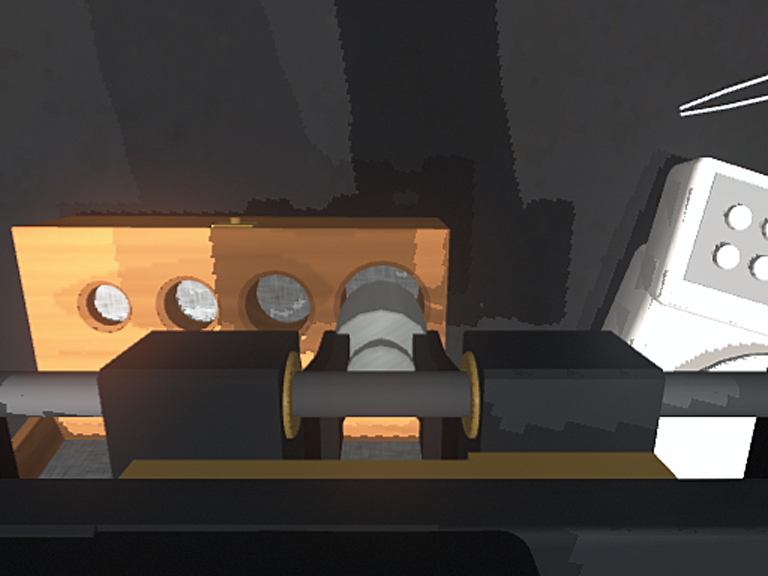

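The weight hangs upright from its knob over the W500 mouth, with body edges at u≈337–427 and the well mouth at u≈336–424. I'll check this against the projection.

Run:
```python
from h import *
c=dict(np.load('pics/c2.npz'));s=lambda p:((project(c,p)+.5)*1.5-.5).round(1)
t=telemetry.get_position()
X=np.array([ax[1],-ax[0]])
for n,r in(('w500',.0245),('w200',.0195),('w100',.0165),('w50',.01375)):
    w=well(n);print(n,'mouth L,R',s([*(w-ax*r),.05]),s([*(w+ax*r),.05]),'top',s([*(w-X*r),.05]))
b=t[:2];print('weight L,R',s([*(b-ax*.019),.075]),s([*(b+ax*.019),.075]),'front bottom',s([*(b-X*.019),.075]),'front at body top?',s([*(b-X*.019),.12]))
a=c['im'][:,:,::-1][165:235,40:300];cv2.imwrite('pics/z3.png',cv2.resize(a,None,fx=3,fy=3,interpolation=cv2.INTER_CUBIC))
```

```text
w500 mouth L,R [332.9 305.9] [431.4 305.8] top [382.1 257.4]
w200 mouth L,R [236.4 305.9] [314.8 305.9] top [273.4 267.6]
w100 mouth L,R [154.1 305.9] [220.4 305.9] top [183.8 273.6]
w50 mouth L,R [ 75.3 306. ] [130.5 306. ] top [ 98.9 279.1]
weight L,R [339.6 322.6] [424.5 322.5] front bottom [382.1 281.3] front at body top? [382.4 312.2]
```

View pics/z3.png

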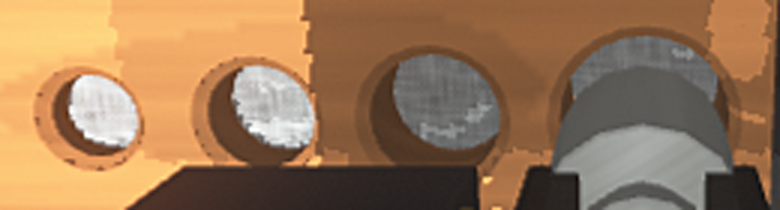

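```bash
python3 - <<'E'
import numpy as np
r=np.load('row.npy');ax=np.array([np.cos(r[2]),np.sin(r[2])]);r[:2]+=.0007*ax+.0012*np.array([ax[1],-ax[0]]);np.save('row.npy',r)
E
cat >> h.py <<'E'
def place(n,rel=.008):
    w=well(n); z=.007+H[n]-.018   # floor of every well is 7,23,32,40 mm up: top always ends at 70 mm
    z=.070-.018
    zt=.05+H[n]-.018
    bot.line_to([*w,max(.15,zt+.02)],velocity=.25); bot.line_to([*w,zt+.004],velocity=.12)
    g=bot.line_to([*w,z+.001],velocity=.04,guard=10)
    p=telemetry.get_position();print(n,'stopped',g,'z err mm',((p[2]-z)*1e3).round(1),'F',telemetry.get_force().round(1),'t',telemetry.get_time())
    return g
def release(n,grow=.010):
    o=telemetry.get_opening(); jaws.gripper_to(min(1,o+grow/.087)); p=telemetry.get_position()
    bot.line_to([*p[:2],p[2]+.03],velocity=.06); bot.line_to([*p[:2],.15],velocity=.2)
E
python3 - <<'E'
from h import *
place('w500')
E
```

```text
w500 stopped False z err mm 1.3 F [-1.6 -0.4 -1.2] t 12.1833
```

Run:
```python
from h import *
release('w500')
pick('w200',[.5488,-.0785])
w=well('w200');bot.line_to([*w,.15],velocity=.25);bot.line_to([*w,.05+.012+.029],velocity=.12)
snap('wrist','c3');print(telemetry.get_opening()*87,telemetry.get_time())
```

```text
w200 guard False opening mm 24.476969245807982 pad 30.00266574905254
25.06110107623815 20.4167
```

View pics/c3.png

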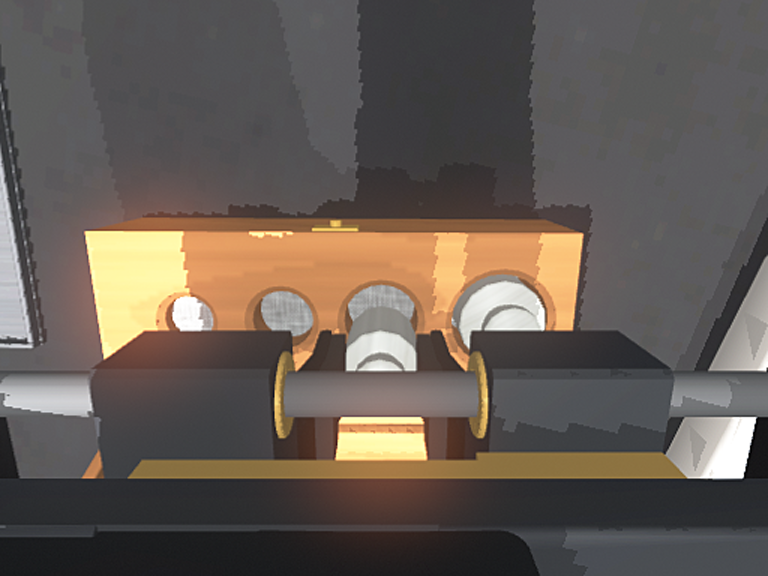

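W500 stands in its well, and w200 is centred over its own well (body u 345–417, mouth 341–421).

Run:
```python
from h import *
place('w200');print(telemetry.get_opening()*87)
release('w200',.006)
pick('w100',[.564,-.1517])
w=well('w100');bot.line_to([*w,.15],velocity=.25);bot.line_to([*w,.05+.012+.020],velocity=.12)
snap('wrist','c4');print(telemetry.get_opening()*87,telemetry.get_time())
```

```text
w200 stopped True z err mm 23.6 F [ 0.6  0.9 -1. ] t 21.875
25.177824395159586
w100 guard False opening mm 19.373305874521726 pad 29.999418903607875
19.35166727485361 30.225
```

View pics/c4.png

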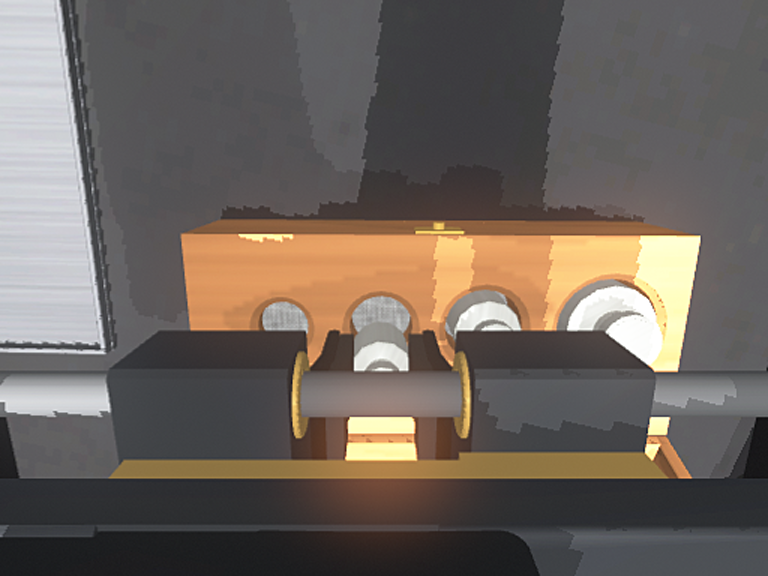

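W200 tripped the guard at the chamfer and I released it before noticing. It seems to have dropped into its well, so I'll zoom in to check it and the held w100.

Run:
```python
from h import *
c=dict(np.load('pics/c4.npz'));s=lambda p:((project(c,p)+.5)*1.5-.5)
X=np.array([ax[1],-ax[0]]);t=telemetry.get_position();print(t,well('w100'))
cr=lambda q:((q-[768*110/512,576*180/384])*2).round(0)  # crop coords at 3x native = 2x of 768
for n,r in(('w500',.0245),('w200',.0195),('w100',.0165),('w50',.01375)):
    w=well(n);print(n,'mouth L,R,top',cr(s([*(w-ax*r),.05])),cr(s([*(w+ax*r),.05])),cr(s([*(w-X*r),.05])), 'knob c',cr(s([*w,.07])))
b=t[:2];print('w100 bottom L,R,front',*[cr(s([*(b+v),.062])) for v in(-ax*.011,ax*.011,-X*.011)])
a=c['im'][:,:,::-1][180:255,110:360];cv2.imwrite('pics/z4.png',cv2.resize(a,None,fx=3,fy=3,interpolation=cv2.INTER_CUBIC))
```

```text
[0.51874463 0.11526166 0.08290903] [0.51788402 0.115299  ]
w500 mouth L,R,top [778. 118.] [1009.  118.] [908.   5.] knob c [942. 153.]
w200 mouth L,R,top [551. 118.] [735. 118.] [648.  29.] knob c [665. 153.]
w100 mouth L,R,top [357. 118.] [513. 118.] [435.  43.] knob c [435. 153.]
w50 mouth L,R,top [171. 119.] [301. 118.] [233.  56.] knob c [216. 154.]
w100 bottom L,R,front [379. 143.] [489. 142.] [434.  90.]
```

View pics/z4.png

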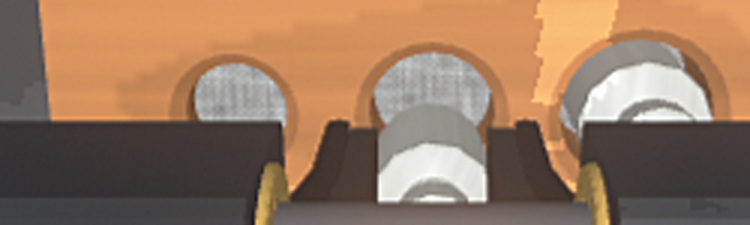

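The held w100 sits about 2.3 mm behind the TCP (bottom front at v 101, predicted 90), so w200 was likely offset the same way. W200 in its well looks possibly tilted, so I'll look from higher up.

Run:
```python
from h import *
X=np.array([ax[1],-ax[0]]);p=well('w50')-.03*ax+.02*X
bot.line_to([*p,.2],velocity=.25);bot.wait(.3)
c,im=snap('wrist','c5');s=lambda p:project(c,p)
w=well('w200');q=s([*w,.06]);u,v=q.round().astype(int);print(q)
x0,y0=max(0,u-100),max(0,v-70)
cv2.imwrite('pics/z5.png',cv2.resize(im[y0:y0+110,x0:x0+180,::-1],None,fx=4,fy=4,interpolation=cv2.INTER_CUBIC))
cr=lambda a:((s(a)-[x0,y0])*4).round()
for n in('w500','w200'):
    w=well(n);print(n,'knob top',cr([*w,.07]),'mouth',cr([*w,.05]),'R',cr([*(w+ax*.0195),.05]))
```

```text
[376.67101657 162.78952038]
w500 knob top [648. 287.] mouth [602. 273.] R [682. 273.]
w200 knob top [415. 286.] mouth [383. 272.] R [464. 273.]
```

View pics/z5.png

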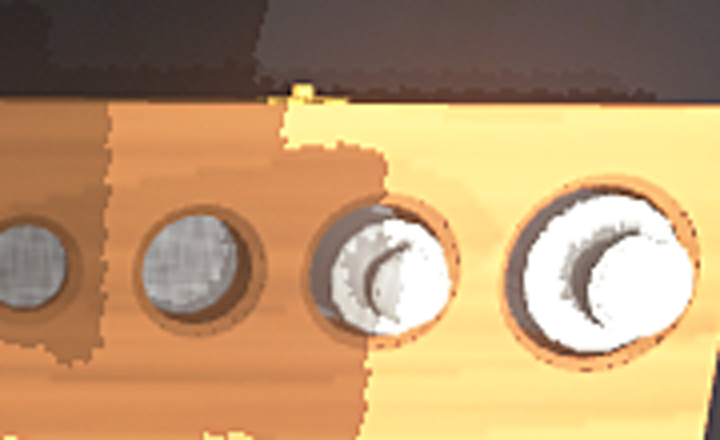

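Both knob tops are where a seated, upright weight should put them: w200 at (415,283) against (415,286) predicted, and w500 at (640,283) against (648,287). I'll place w100 with its 2.3 mm hand offset corrected.

```bash
cat >> h.py <<'E'
X=np.array([ax[1],-ax[0]])
def place2(n,back):   # back: how far the weight sits behind the TCP along X; search a little if the mouth is missed
    zt=.05+H[n]-.018; z=.052
    w0=well(n)-back*X
    bot.line_to([*w0,zt+.03],velocity=.25)
    for dx,dy in[(0,0),(.0015,0),(-.0015,0),(0,.0015),(0,-.0015),(.003,0),(-.003,0)]:
        w=w0+dx*X+dy*ax
        bot.line_to([*w,zt+.006],velocity=.1);bot.wait(.3)
        g=bot.line_to([*w,z+.0015],velocity=.04,guard=8);p=telemetry.get_position()
        print(n,dx,dy,'stopped',g,'z above seat mm',((p[2]-z)*1e3).round(1),'F',telemetry.get_force().round(1),telemetry.get_time())
        if p[2]-z<.004:return True
    return False
E
python3 - <<'E'
from h import *
if place2('w100',.0018):
    print(telemetry.get_opening()*87);release('w100',.006)
    pick('w50',[.4661,-.0983])
    w=well('w50');bot.line_to([*w,.15],velocity=.25);bot.line_to([*w,.05+.012+.012],velocity=.12);bot.wait(.3)
    c,im=snap('wrist','c6');s=lambda p:project(c,p);cr=lambda a:((s(a)-[150,180])*3).round()
    print(telemetry.get_position(),w)
    for n,r in(('w100',.0165),('w50',.01375)):
        w=well(n);print(n,'mouth L,R,top',cr([*(w-ax*r),.05]),cr([*(w+ax*r),.05]),cr([*(w-X*r),.05]), 'knob c',cr([*w,.07]))
    t=telemetry.get_position();b=t[:2];print('bottom L,R,front',*[cr([*(b+v),t[2]-.012]) for v in(-ax*.0085,ax*.0085,-X*.0085)])
    cv2.imwrite('pics/z6.png',cv2.resize(im[180:270,150:400,::-1],None,fx=3,fy=3,interpolation=cv2.INTER_CUBIC))
E
```

```text
w100 0 0 stopped False z above seat mm 1.4 F [-0.5 -0.4 -1.4] 33.3333
19.16171553152008
w50 guard False opening mm 14.949548744017152 pad 30.000284578709397
[0.52770756 0.07450133 0.07444297] [0.52741944 0.07439575]
w100 mouth L,R,top [438. 131.] [600. 131.] [523.  53.] knob c [541. 169.]
w50 mouth L,R,top [245. 131.] [380. 131.] [313.  67.] knob c [313. 169.]
bottom L,R,front [268. 156.] [357. 156.] [313. 114.]
```

View pics/z6.png

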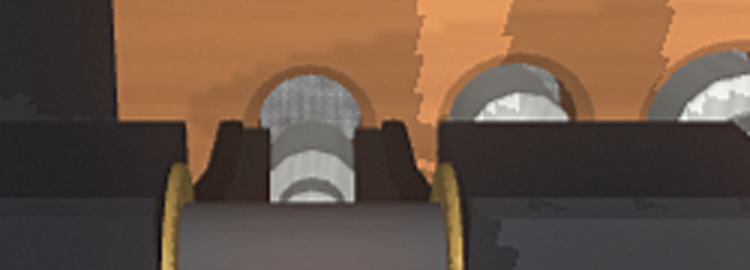

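W50 hangs centred over its well at u≈313, with its front at v 121 against 114 predicted, which puts it about 1.4 mm behind the TCP. I'll place it with that correction and then check all four.

Run:
```python
from h import *
if place2('w50',.0013):
    release('w50',.008)
    bot.line_to([*(well('w100')+.02*X),.24],velocity=.25);bot.wait(.2)
    c,im=snap('wrist','c7');cr=lambda a:((project(c,a)-[130,100])*3).round()
    for n in S:
        w=well(n);print(n,'knob top',cr([*w,.07]))
    cv2.imwrite('pics/z7.png',cv2.resize(im[100:290,130:390,::-1],None,fx=3,fy=3,interpolation=cv2.INTER_CUBIC))
    print(telemetry.get_time(),telemetry.get_force())
    for d in(.13,.12,.11):
        for zz in(.3,.11): print(d,zz,(row[:2]-.07*ax+d*X).round(3),kinematics.solve_ik([*(row[:2]-.07*ax+d*X),zz],R) is not None)
```

```text
w50 0 0 stopped False z above seat mm 1.2 F [ 0.2 -0.7 -0.7] 43.05
w500 knob top [658. 176.]
w200 knob top [503. 176.]
w100 knob top [374. 176.]
w50 knob top [252. 176.]
45.475 [-0.45016955  1.35251749 -0.31686337]
0.13 0.3 [0.638 0.171] True
0.13 0.11 [0.638 0.171] True
0.12 0.3 [0.629 0.169] True
0.12 0.11 [0.629 0.169] True
0.11 0.3 [0.619 0.167] True
0.11 0.11 [0.619 0.167] True
```

View pics/z7.png

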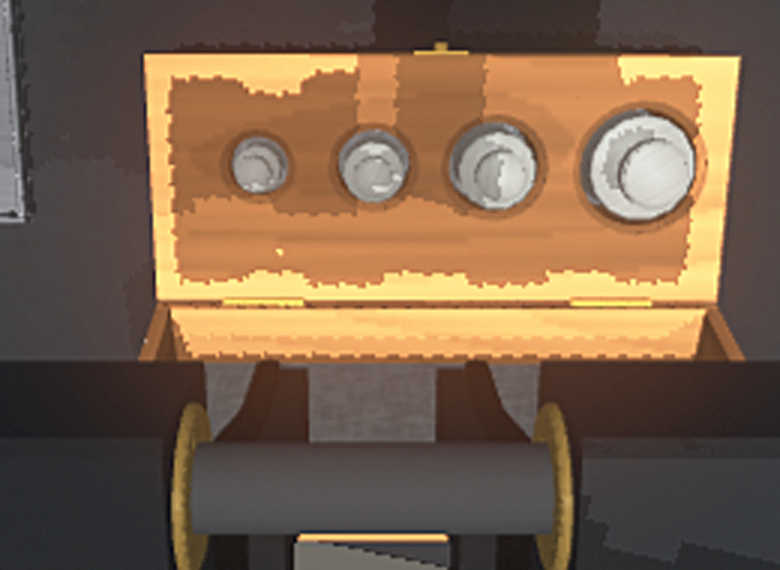

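All four weights are seated and upright in size order, with knobs at about (258,167), (376,172), (500,172) and (655,172). Next I'll shut the lid from behind.

Run:
```python
from h import *
B=row[:2]-.0728*ax; R0=down(np.pi/2)
pos=lambda d,z:[*(B+d*X),z]
jaws.gripper_to(0,10)
bot.reach(pos(.124,.25),R0)
print('down guard',bot.line_to(pos(.124,.115),velocity=.1,guard=6),telemetry.get_force().round(1))
s=.078
for th in np.linspace(1.85,0.05,19):
    d=.05-s*np.cos(th)+.032*np.sin(th)+.01; z=.05+s*np.sin(th)+.032*np.cos(th)
    g=bot.line_to(pos(d,z),velocity=.06,guard=25)
    if g or True: print(round(th,2),g,telemetry.get_force().round(1))
    if g: break
snap('scene','s8');print(telemetry.get_position(),telemetry.get_time())
```

```text
down guard False [ 0.5 -0.4 -0.4]
1.85 False [5.7 1.4 3.6]
1.75 False [4.4 0.7 4.1]
1.65 False [ 1.6 -0.2  1.9]
1.55 False [ 0.3  0.4 -0.5]
1.45 False [0.7 0.1 0.4]
1.35 False [-0.3  1.1  1. ]
1.25 False [ 0.4 -0.3  0.9]
1.15 False [-0.4  0.2  0.7]
1.05 False [0.5 0.2 0.2]
0.95 False [-0.5 -0.2  0.4]
0.85 False [-0.1 -0.4 -0.3]
0.75 False [-0.5 -0.3 -0.2]
0.65 False [ 0.4  0.9 -0.1]
0.55 False [-0.3 -0.1 -0.6]
0.45 False [-0.4 -0.4  0.4]
0.35 False [-0.8 -0.2  0.1]
0.25 False [0.6 0.1 0.1]
0.15 False [0.5 0.5 0.5]
0.05 False [ 0.2 -0.6 -1.1]
[0.49626275 0.13508937 0.08557699] 53.8417
```

View pics/s8.png

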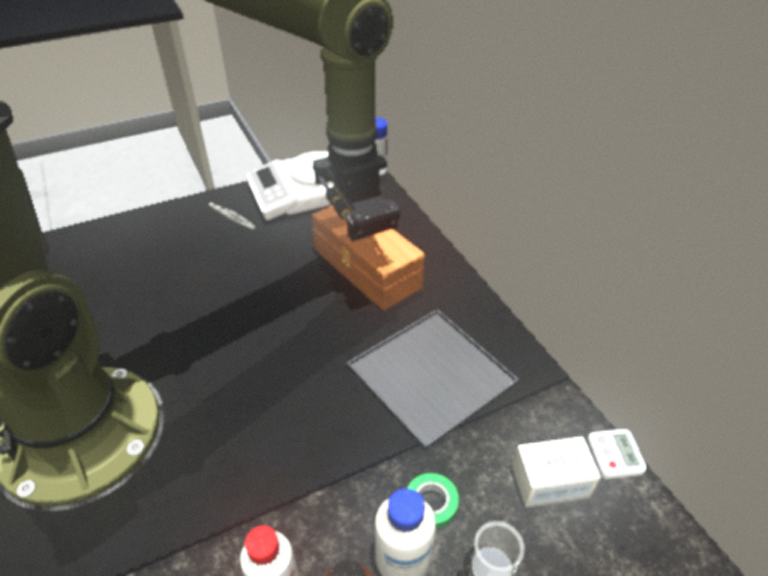

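The case now looks shut at (365,250), and the tray is empty. I'll press the lid fully down and verify.

Run:
```python
from h import *
B=row[:2]-.0728*ax
pos=lambda d,z:[*(B+d*X),z]
bot.line_to(pos(-.022,.092),velocity=.05)
for i in range(2):
    g=bot.line_to(pos(-.026,.074),velocity=.02,guard=22);print(g,telemetry.get_position()[2],telemetry.get_force().round(1))
    bot.line_to(pos(-.026,.095),velocity=.05)
bot.line_to(pos(-.026,.2),velocity=.2)
bot.reach(pos(0.02,.30),R);bot.wait(.5)
snap('wrist','c9');print(telemetry.get_time())
```

```text
True 0.08244171318807238 [-0.5 -0.9  4. ]
True 0.08242572223177798 [-1.4 -0.3  4.9]
58.0417
```

View pics/c9.png

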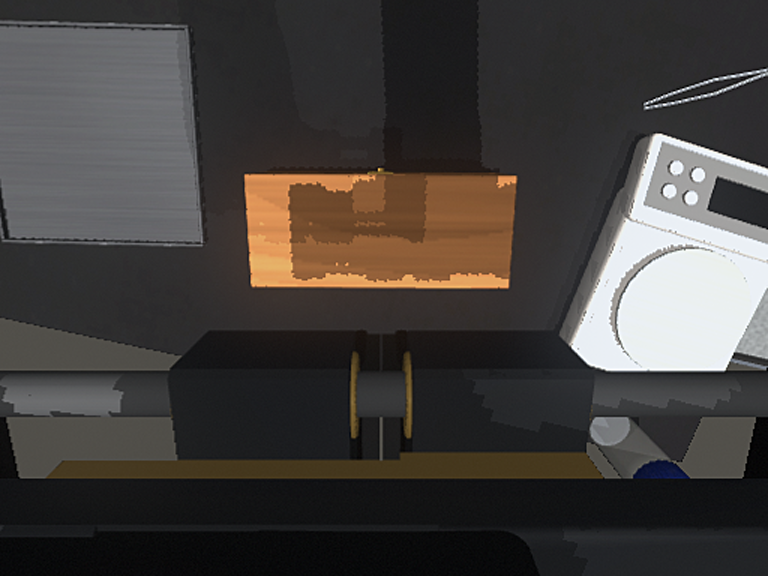

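The lid stopped firm at 82.4 mm, which matches the 82 mm given for shut. In the picture it covers the whole case, from (245,174) to (517,290), and the robot is clear.

```bash
python3 -c "
from workcell import job;print(job.finish_job())"
```

```text
the job is handed in; nothing more can be done
None
```

All four weights are upright in their own wells, largest to smallest, the lid is shut (pressed firm at 82.4 mm), and I handed the job in at about 58 s; w200 was released early at the mouth of its well and dropped the last 24 mm or so, landing upright.

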